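Find the rocking tin lid and press it home

ROBOT

A 6-joint arm with a two-finger parallel gripper is mounted at the origin on the work surface. World frame = base frame: x ahead of the robot, y to its left, z up, the work surface at z = 0. Lengths are in mm, angles in rad, forces in N, time in s.
With the tool pointing down it reaches from about 300 to 825 mm from the base axis. Payload 5.4 kg.
Tool frame: the origin (TCP) lies between the finger pads; the fingertips stand r.tips_ahead ahead of it and the grasp point (between the pads) lies 11 mm behind it (r.tips_ahead is the distance from the TCP to the fingertips, in mm); z points along the fingers, y is the direction in which the jaws open and shut (so a half turn about z gives the same grasp; the last joint's range is limited). The gripper opens to 92 mm and grips with 3 to 60 N. Pads are 20 mm wide; open, the fingers measure 128 mm over their backs; the gripper's body (75 mm by 189 mm) begins 69 mm behind the grasp point.
Start: joints at [1.015, 0.158, 1.597, -0, 1.386, -0.21], TCP at [194.905, 540.942, 222.601] pointing down, gripper open.
Joint ranges: [-2.91, 2.91], [-0.94, 2.29], [0.18, 2.7], [-1.29, 4.43], [0.17, 2.64], [-3, 3]. Speed limits (rad/s): [2.57, 2.57, 3.14, 3.14, 3.14, 3.14].

INTERFACE

Orientations are given as a unit quaternion [x, y, z, w].
In Python, from rig import r, imaging, close_job gives the robot as it stands.
- The arm moves only by the tool carry_out, never from a script. Its argument "rows" is a list of rows, each a list of 7 numbers: the opening in per cent of the stroke, from 0 (shut) to 100 (fully open), then the shift along the tool's x, y, z in units of 60 mm (1.0 is 60 mm), then the turn, a rotation vector about the tool's x, y, z in degrees. In form: [[claw, x, y, z, rx, ry, rz], ...]. A call has 1 to 12 rows; each row is the pose to reach, as a shift and turn from the pose commanded when the call began, along the tool's axes at that moment; what a row does not reach only later rows make up. A row lasts 1/8 s, in which the tool goes at most 62.5 mm and 10.7 degrees, less where a joint would pass 70% of its speed; a pose out of reach is approached as far as the arm can. A call with a gripper value outside its range is refused whole. The fingers move at their own pace and stop on an object; "grip_force" is the grip in N (left out, the last holds). Time passes only in rows, so rows that repeat a pose let the fingers close. It gives the time, the measured TCP pose, the force and the opening at its end, in the units of the state.
- r.read_state(): the state, without advancing time (a new reading comes with each control period).
- imaging.capture(name): name is "side" or "top" or "wrist"; returns the picture (384x512x3 uint8, red, green, blue); there is no depth.
- imaging.camera_info(name): a dict with "mtx" (3x3 intrinsics, pixels), "xyz" and "rotation" of the camera in the world. Camera axes: x right, y down, z forward; pixel columns grow to the right and rows downward; lengths in mm; the calibration is good to about 2 mm. A picture is of the moment at which its call begins: read the wrist's pose just before it. camera_info takes no time and is no camera call; for the wrist camera it gives the pose at the moment of the call.
- close_job(): hands the job in, once; it reports no verdict.
Trained networks look in the newest picture that a camera, given by its name, has taken for a name from the list of things; names that differ only in an ending like _2 or _b are one class to them, and where a whole thing is asked for, a point or a joint stands for the part that bears it (a point fixed in the world has none). Each returns a list of dicts, best first, with "p" (0 to 1); they miss things now and then, are a little off and sometimes report something else, mostly with a low value. They report only what shows in the picture. A call takes as long as a camera call. They do not tell look-alikes from the thing itself.
- imaging.look_for(thing, camera): "box" ([centre column, centre row, width, height] in pixels, round what is visible of it).
- imaging.regions_of(thing, camera): "mask" (384x512 bool, what is visible of it) and "box" ([centre column, centre row, width, height] in pixels, round what is visible of it).
- imaging.place_of(thing, camera): "centre" ([column, row] in pixels: a listed point, or the origin of a listed thing).
The state is a dict: "clock": time; "joints": joint angles; "joint_vel": joint speeds; "joint_efforts": joint torques, N m; "tcp_pos": TCP position; "eef_rot": TCP orientation; "ft_force": force on the tool from outside, world axes, zero at the start; "wrist_torque": the same for the moment, N m; "finger_gap": finger opening in mm.
Only numpy, scipy, OpenCV 4.12 (cv2) and the standard library are available. Lean on these libraries where they do the work, as an engineer would, in place of code of your own. Each camera call takes 0.05 s, during which the arm holds its last target. There are 200 camera calls.

TASK

The four tins on the desk have the same slip-on lid, but one lid is not seated and rocks when its edge is pressed: press on the lids with the fingertips to find it, then push that lid down until it sits level and fully home. Finish while holding it: the program ends with the fingertips still pressing down on that lid, so that its seal can take. Do not grasp or lift anything, and leave the tins and the things around them where they stand.

Things in the scene. Friction and masses are not known exactly. Their poses are not given: they have to be found in the camera images.
- lid_a: Green round slip-on lid, 66 mm across, skirt 16 mm deep, on a loose upright steel tin (60 mm across, about 0.65 kg). Origin: centre of its flat top face, z up out of the lid. All four look the same. The tins differ: 70 to 80 mm tall over the lid, so height does not tell which lid is loose.
- lid_b: Green round slip-on lid, 66 mm across, skirt 16 mm deep, on a loose upright steel tin (60 mm across, about 0.65 kg). Origin: centre of its flat top face, z up out of the lid. Like lid_a. Three of the four lids are home and do not move on their tins; which one is loose, and where it stands, must be found out by pressing.
- lid_c: Green round slip-on lid, 66 mm across, skirt 16 mm deep, on a loose upright steel tin (60 mm across, about 0.65 kg). Origin: centre of its flat top face, z up out of the lid. Like lid_a. The loose lid, whichever it is, rests level about 6 mm too high: 1 to 4 N on it 20 mm off centre tips it about 0.2 rad that way; let go, it swings back level.
- lid_d: Green round slip-on lid, 66 mm across, skirt 16 mm deep, on a loose upright steel tin (60 mm across, about 0.65 kg). Origin: centre of its flat top face, z up out of the lid. Like lid_a. The loose lid, whichever it is, slides down when pushed at its centre against about 8 N of friction; after 6 mm it stops hard, flat on its tin's rim, and stays.
- tape: Roll of masking tape lying flat, 92 mm across, 40 mm high; origin at the centre of its underside. Bystander.
- screwdriver: Screwdriver lying on the desk, about 190 mm long, along its own x axis. Bystander.
- jar: Small amber glass jar, 52 mm across, 62 mm high, origin at the centre of its underside. Bystander.
There are look-alikes about, which are no part of the job. Leave any blue look-alike of the part that bears lid_b alone.

How it is judged:
By the outcome, as a careful person would: the job done as asked, in the order asked, and still so for the second after the job is handed in, while the arm keeps its last pose, push and grip.
It also fails if it takes over 45 s, if anything falls off the work surface, if the arm or the gripper's body presses on something with over 40 N, if the wrist force passes 120 N, or if a joint passes its speed limit or range.

## Working session

There is one attempt and no reset: what is moved stays moved. The work goes in short steps, Python scripts to look and compute and a tool call to move; the robot and the scene stay as the last step left them, time stands still between calls to the robot, and variables do not carry over. Pictures are saved under pics/ and viewed, about 8 in all and at most 12, crops included, and the job is handed in when it is done.

Besides the shell and the picture viewer there is one more tool, called after ">>>" by a JSON object that holds its "api" and its "payload". carry_out: Moves the arm, as the interface text tells. Its arguments: {"type":"object","properties":{"rows":{"type":"array"},"grip_force":{"type":"number"}},"required":["rows"]}

```bash
mkdir -p pics; cat > h.py <<'E'
import numpy as np, cv2
from rig import r, imaging, close_job
def ray(cam,px,z,info=None):
    i=info or imaging.camera_info(cam); M=np.array(i["mtx"]);R=np.array(i["rotation"]);t=np.array(i["xyz"])
    if R.shape!=(3,3):
        from scipy.spatial.transform import Rotation as Q; R=Q.from_quat(R).as_matrix()
    d=R@np.linalg.inv(M)@np.array([px[0],px[1],1.]); return t+d*(z-t[2])/d[2]
def save(im,n): cv2.imwrite(f"pics/{n}.png",im[:,:,::-1])
E
python3 - <<'E'
from h import *
a=imaging.capture("top");b=imaging.capture("side");save(np.vstack([a,b])[:, :],"p0_raw")
cv2.imwrite("pics/p0.png",cv2.resize(np.hstack([a,b]),(800,300))[:,:,::-1]);save(a,"top0");save(b,"side0")
for th in ["lid_a","tape","screwdriver","jar"]:
    for d in imaging.place_of(th,"top"): print(th,d["p"],np.round(d["centre"]),np.round(ray("top",d["centre"],75 if th=="lid_a" else 0)))
for d in imaging.look_for("lid_a","side"): print("side",d["p"],np.round(d["box"]))
print(r.tips_ahead,r.read_state());print(imaging.camera_info("top"),imaging.camera_info("side"))
E
```

```text
lid_a 0.8 [354. 164.] [ 596. -196.   75.]
lid_a 0.79 [131. 202.] [521. 324.  75.]
lid_a 0.72 [294. 198.] [520. -54.  75.]
lid_a 0.69 [176. 197.] [530. 219.  75.]
lid_a 0.6 [212. 242.] [425. 136.  75.]
lid_a 0.57 [226. 161.] [611. 100.  75.]
tape 0.62 [375. 236.] [ 422. -263.    0.]
screwdriver 0.79 [171. 118.] [734. 246.   0.]
screwdriver 0.68 [375. 237.] [ 420. -262.    0.]
jar 0.72 [144. 246.] [410. 318.   0.]
side 0.75 [234. 167.  22.  14.]
side 0.69 [224. 150.  20.  16.]
side 0.67 [247. 213.  29.  19.]
side 0.62 [200. 183.  32.  16.]
side 0.55 [273. 180.  25.  16.]
8.0 {'clock': 0.35, 'joints': array([ 1.01488508e+00,  1.58552652e-01,  1.59725181e+00,  3.25710186e-05,
        1.38621873e+00, -2.10072331e-01]), 'joint_vel': array([-0.0001327 , -0.00323532, -0.00322034, -0.00112179, -0.00076551,
       -0.00015978]), 'joint_efforts': array([ 4.18273305e-05, -3.85043406e+01, -3.21819949e+01,  7.01016490e-02,
        3.35664279e-02, -6.86076851e-05]), 'tcp_pos': array([194.8346333 , 540.83188274, 222.38905225]), 'eef_rot': array([ 1.72061939e-01,  9.85086109e-01, -1.93694805e-04, -9.52955263e-05]), 'ft_force': array([-0.64289088,  0.43183339,  0.78240429]), 'wrist_torque': array([-0.01517328, -0.02167397, -0.05018187]), 'finger_gap': 91.57594739642089}
{'mtx': array([[352.16885522,   0.        , 248.45185577],
       [  0.        , 352.16885522, 183.48710869],
       [  0.        ,   0.        ,   1.        ]]), 'xyz': array([514.39598089,  32.77098828, 889.69285701]), 'rotation': array([-0.69887234,  0.71469558, -0.01140112,  0.02564572])} {'mtx': array([[390.41931919,   0.        , 258.12768689],
       [  0.        , 390.41931919, 191.54105446],
       [  0.        ,   0.        ,   1.        ]]), 'xyz': array([ 358.10645003, -786.1754693 ,  565.59038504]), 'rotation': array([ 0.86130398, -0.09650337,  0.06651492, -0.49438682])}
```

View pics/top0.png

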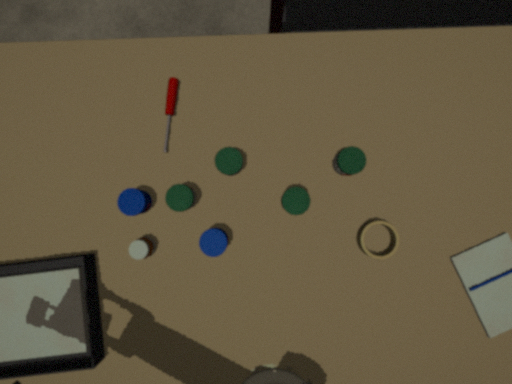

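View pics/side0.png

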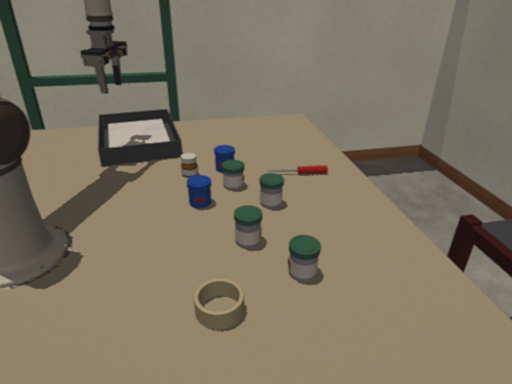

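Top picture: the green lids are at (230,161), (180,197), (295,200) and (351,160). The blue look-alikes at (133,202) and (213,242) are to be left alone. The white jar cap is at (139,249), the tape at (378,239) and the screwdriver at (171,115). I choose only the four green ones. Next I fit the lids' poses from both cameras.

```bash
cat > fit.py <<'E'
from h import *
from scipy.optimize import least_squares
from scipy.spatial.transform import Rotation as Q
a=np.linspace(0,2*np.pi,72)
def proj(i,P):
    c=(P-i["xyz"])@Q.from_quat(i["rotation"]).as_matrix(); p=c@i["mtx"].T; return p[:,:2]/p[:,2:]
def bb(i,v):
    P=np.vstack([np.c_[v[0]+33*np.cos(a),v[1]+33*np.sin(a),0*a+z] for z in (v[2],v[2]-16)])
    p=proj(i,P); return np.r_[p.min(0),p.max(0)]
def blobs(im,cam):
    hsv=cv2.cvtColor(im,cv2.COLOR_RGB2HSV); m=cv2.inRange(hsv,(60,100,20),(95,255,255)); 
    n,_,s,_=cv2.connectedComponentsWithStats(m); return [np.r_[q[0]-.5,q[1]-.5,q[0]+q[2]-.5,q[1]+q[3]-.5] for q in s[1:] if 150<q[4]<2000]
if __name__=="__main__":
    I={c:imaging.camera_info(c) for c in("top","side")}
    B={c:blobs(imaging.capture(c),c) for c in I}
    print({c:np.array(B[c]).tolist() for c in B})
    for t in B["top"]:
        c=ray("top",((t[0]+t[2])/2,(t[1]+t[3])/2),75)
        s=min(B["side"],key=lambda q:np.abs(q-bb(I["side"],c)).sum())
        f=least_squares(lambda v:np.r_[bb(I["top"],v)-t,bb(I["side"],v)-s],c)
        print(np.round(f.x,1),"res",np.round(f.fun,1))
E
python3 fit.py
```

```text
{'top': [[215.5, 147.5, 241.5, 173.5], [336.5, 147.5, 364.5, 173.5], [166.5, 184.5, 193.5, 209.5], [281.5, 187.5, 308.5, 213.5]], 'side': [[289.5, 235.5, 318.5, 255.5]]}
[ 683.   101.4 -162.3] res [  5.3 -12.    1.3 -15.6 -10.7   2.3 -17.6   0.1]
[ 606.4 -189.    76.9] res [-1.4 -1.9  0.9  1.1 -2.2 -3.   1.6  3.2]
[ 655.1  260.7 -282.9] res [ 10.7 -32.8   4.  -37.9 -32.4   4.  -42.5  -0.6]
[585.6 -83.8  -6. ] res [  5.9 -27.6   5.5 -27.4 -25.5   0.6 -26.4   3.4]
```

```bash
sed -i 's/(60,100,20),(95,255,255)/(60,70,12),(98,255,255)/; s/150<q\[4\]/130<q[4]/' fit.py; python3 fit.py; python3 - <<'E'
from h import *
b=cv2.imread("pics/side0.png");h=cv2.cvtColor(b,cv2.COLOR_BGR2HSV)
for p in [(233,166),(272,180),(248,214),(305,245),(248,221)]: print(p,h[p[1],p[0]])
E
```

```text
{'top': [[336.5, 146.5, 364.5, 173.5], [215.5, 147.5, 241.5, 173.5], [165.5, 184.5, 193.5, 210.5], [281.5, 186.5, 308.5, 213.5]], 'side': [[120.5, -0.5, 177.5, 119.5], [221.5, 158.5, 242.5, 172.5], [259.5, 173.5, 282.5, 188.5], [234.5, 205.5, 260.5, 225.5], [289.5, 235.5, 319.5, 258.5]]}
[ 607.6 -190.1   73.7] res [-1.3 -1.2  1.   0.7 -1.6 -1.5  1.2  1.7]
[612.9  94.5  74.9] res [-1.4 -1.5  1.2  1.3 -1.1 -0.9  0.8  1.2]
[528.7 211.8  72.1] res [-0.8 -1.2  0.6  1.1 -1.1 -0.5  1.   0.7]
[516.8 -57.6  77.1] res [-1.3 -0.8  1.   0.9 -1.4 -0.8  1.5  1. ]
(233, 166) [ 71 102  85]
(272, 180) [71 98 86]
(248, 214) [71 98 86]
(305, 245) [71 95 86]
(248, 221) [72 98 60]
```

>>> {"api": "carry_out", "payload": {"rows": [[0,-0.7,-0.35,0,0,0,0],[0,-1.5,-0.7,0.1,0,0,0],[0,-2.3,-1.1,0.2,0,0,0],[0,-3.0,-1.5,0.4,0,0,0],[0,-3.8,-1.9,0.6,0,0,0],[0,-4.6,-2.25,0.8,0,0,0],[0,-5.4,-2.65,1.0,0,0,0],[0,-6.0,-3.0,1.2,0,0,0],[0,-6.66,-3.275,1.4,0,0,0],[0,-6.66,-3.275,1.7,0,0,0],[0,-6.66,-3.275,1.9,0,0,0],[0,-6.66,-3.275,1.9,0,0,0]]}}

```text
clock: 2.05
tcp_pos: [502.4, 221.4, 107.2]
eef_rot: [0.171, 0.985, -0.0, -0.001]
ft_force: [0.1, 0.4, 0.6]
finger_gap: 0.3
```

```bash
cat >> h.py <<'E'
def to(x,y,ztip):
    from scipy.spatial.transform import Rotation as Q
    s=r.read_state(); d=np.array([x,y,ztip+r.tips_ahead])-s["tcp_pos"]
    return np.round(Q.from_quat(s["eef_rot"]).as_matrix().T@d/60,3)
E
python3 - <<'E'
from h import *
im=imaging.capture("wrist"); print(imaging.camera_info("wrist")); save(im,"w1")
s=r.read_state(); print(s); print(to(504.2,220.6,80))
E
```

```text
{'mtx': array([[311.54458233,   0.        , 255.5724023 ],
       [  0.        , 311.54458233, 190.58564424],
       [  0.        ,   0.        ,   1.        ]]), 'xyz': array([438.0455028 , 244.5814128 , 270.67885583]), 'rotation': array([0.81146391, 0.57077399, 0.07223502, 0.10259374])}
{'clock': 2.1, 'joints': array([ 1.94689979e-01,  2.11672434e-01,  1.77379162e+00,  1.34169914e-04,
        1.15733971e+00, -1.03189651e+00]), 'joint_vel': array([-0.00027575, -0.01336232, -0.02118713, -0.00130223,  0.00021814,
       -0.0003724 ]), 'joint_efforts': array([-2.35980330e-01, -3.68427765e+01, -2.86470759e+01,  1.49787473e-02,
        7.78379990e-02,  2.62121124e-03]), 'tcp_pos': array([503.16244897, 221.46559248, 108.20676146]), 'eef_rot': array([ 1.71283107e-01,  9.85221664e-01, -1.59835250e-04, -5.87295696e-04]), 'ft_force': array([1.3973539 , 0.00674318, 0.85551482]), 'wrist_torque': array([ 0.00699861,  0.03868692, -0.00734763]), 'finger_gap': 0.6318137366209075}
[-0.022 -0.008  0.337]
```

View pics/w1.png

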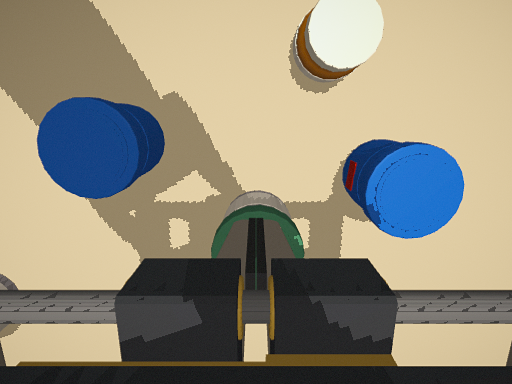

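The wrist view shows the shut fingertips over the near edge of the green lid around (255,235), between the two blue tins at (90,147) and (415,190). I'll go down to just above it.

>>> {"api": "carry_out", "payload": {"rows": [[0,0,0,0.15,0,0,0],[0,0,0,0.3,0,0,0],[0,0,0,0.38,0,0,0],[0,0,0,0.38,0,0,0]]}}

```text
clock: 2.6
tcp_pos: [503.8, 220.6, 85.2]
eef_rot: [0.172, 0.985, -0.0, -0.001]
ft_force: [0.1, -0.0, 0.2]
finger_gap: 0.4
```

>>> {"api": "carry_out", "payload": {"rows": [[0,0,0,0.02,0,0,0],[0,0,0,0.04,0,0,0]]}}

```text
clock: 2.85
tcp_pos: [504.5, 220.6, 83.6]
eef_rot: [0.172, 0.985, 0.0, 0.0]
ft_force: [-0.5, 0.2, 0.8]
finger_gap: 0.7
```

>>> {"api": "carry_out", "payload": {"rows": [[0,0,0,0.02,0,0,0],[0,0,0,0.02,0,0,0]]}}

```text
clock: 3.1
tcp_pos: [504.2, 220.6, 82.1]
eef_rot: [0.172, 0.985, -0.0, -0.0]
ft_force: [0.2, 0.0, -0.8]
finger_gap: 0.0
```

>>> {"api": "carry_out", "payload": {"rows": [[0,0,0,0.02,0,0,0],[0,0,0,0.02,0,0,0]]}}

```text
clock: 3.35
tcp_pos: [504.2, 220.6, 80.9]
eef_rot: [0.172, 0.985, -0.0, -0.0]
ft_force: [0.1, 0.5, -0.3]
finger_gap: 0.4
```

>>> {"api": "carry_out", "payload": {"rows": [[0,0,0,0.02,0,0,0],[0,0,0,0.02,0,0,0]]}}

```text
clock: 3.6
tcp_pos: [504.2, 220.6, 79.7]
eef_rot: [0.172, 0.985, -0.0, -0.0]
ft_force: [-0.5, -0.2, 1.0]
finger_gap: 0.8
```

>>> {"api": "carry_out", "payload": {"rows": [[0,0,0,0.02,0,0,0],[0,0,0,0.02,0,0,0]]}}

```text
clock: 3.85
tcp_pos: [504.1, 220.6, 78.5]
eef_rot: [0.172, 0.985, -0.0, -0.0]
ft_force: [-0.9, -0.4, -0.8]
finger_gap: 0.6
```

>>> {"api": "carry_out", "payload": {"rows": [[0,0,0,0.02,0,0,0],[0,0,0,0.02,0,0,0]]}}

```text
clock: 4.1
tcp_pos: [504.3, 220.6, 78.4]
eef_rot: [0.172, 0.985, -0.0, -0.0]
ft_force: [-2.4, -0.5, 6.9]
finger_gap: 0.5
```

>>> {"api": "carry_out", "payload": {"rows": [[0,0,0,0.02,0,0,0],[0,0,0,0.02,0,0,0]]}}

```text
clock: 4.35
tcp_pos: [504.3, 220.7, 78.3]
eef_rot: [0.172, 0.985, -0.0, -0.0]
ft_force: [-7.5, -1.8, 15.1]
finger_gap: 0.5
```

Lid at (529,212): firm contact at a top of about 70.4 mm, 15 N with no give, so it is seated. Next is the one at (613,95).

>>> {"api": "carry_out", "payload": {"rows": [[0,0,0,-0.4,0,0,0],[0,0,0,-0.7,0,0,0],[0,-0.7,-0.5,-0.7,0,0,0],[0,-1.4,-0.95,-0.7,0,0,0],[0,-1.983,-1.365,-0.6,0,0,0],[0,-1.983,-1.365,-0.4,0,0,0],[0,-1.983,-1.365,-0.2,0,0,0],[0,-1.983,-1.365,-0.2,0,0,0]]}}

```text
clock: 5.35
tcp_pos: [586.4, 104.4, 86.4]
eef_rot: [0.171, 0.985, -0.0, -0.002]
ft_force: [-1.3, 0.1, 0.2]
finger_gap: 0.6
```

>>> {"api": "carry_out", "payload": {"rows": [[0,0,0,0.03,0,0,0],[0,0,0,0.06,0,0,0],[0,0,0,0.06,0,0,0]]}}

```text
clock: 5.72
tcp_pos: [588.5, 103.5, 84.9]
eef_rot: [0.172, 0.985, 0.0, 0.0]
ft_force: [-1.0, 0.2, -0.1]
finger_gap: 0.5
```

>>> {"api": "carry_out", "payload": {"rows": [[0,0,0,0.02,0,0,0],[0,0,0,0.02,0,0,0]]}}

```text
clock: 5.98
tcp_pos: [588.5, 103.3, 83.5]
eef_rot: [0.172, 0.985, 0.0, 0.0]
ft_force: [-0.4, 0.4, 1.0]
finger_gap: 0.5
```

>>> {"api": "carry_out", "payload": {"rows": [[0,0,0,0.02,0,0,0],[0,0,0,0.02,0,0,0]]}}

```text
clock: 6.22
tcp_pos: [588.4, 103.3, 82.1]
eef_rot: [0.172, 0.985, 0.0, -0.0]
ft_force: [-0.5, -0.2, 1.3]
finger_gap: 0.6
```

>>> {"api": "carry_out", "payload": {"rows": [[0,0,0,0.02,0,0,0],[0,0,0,0.02,0,0,0]]}}

```text
clock: 6.48
tcp_pos: [588.4, 103.3, 81.3]
eef_rot: [0.172, 0.985, 0.0, -0.0]
ft_force: [-1.9, 0.5, 5.4]
finger_gap: 0.6
```

>>> {"api": "carry_out", "payload": {"rows": [[0,0,0,0.02,0,0,0],[0,0,0,0.02,0,0,0]]}}

```text
clock: 6.72
tcp_pos: [588.6, 103.4, 81.0]
eef_rot: [0.172, 0.985, 0.0, 0.0]
ft_force: [-5.3, 1.5, 9.5]
finger_gap: 0.7
```

Lid at (613,95): firm at a top of about 73.2 mm, so seated. Next is (517,-58).

>>> {"api": "carry_out", "payload": {"rows": [[0,0,0,-0.4,0,0,0],[0,0,-0.3,-0.7,0,0,0],[0,0.2,-1.0,-0.7,0,0,0],[0,0.4,-1.8,-0.7,0,0,0],[0,0.648,-2.5,-0.7,0,0,0],[0,0.648,-2.93,-0.6,0,0,0],[0,0.648,-2.93,-0.35,0,0,0],[0,0.648,-2.93,-0.15,0,0,0],[0,0.648,-2.93,-0.15,0,0,0]]}}

```text
clock: 7.85
tcp_pos: [492.7, -48.2, 88.4]
eef_rot: [0.171, 0.985, 0.0, -0.0]
ft_force: [-1.3, -0.3, 5.6]
finger_gap: 0.5
```

>>> {"api": "carry_out", "payload": {"rows": [[0,0,0,0.03,0,0,0],[0,0,0,0.05,0,0,0],[0,0,0,0.05,0,0,0]]}}

```text
clock: 8.22
tcp_pos: [492.9, -48.3, 88.3]
eef_rot: [0.171, 0.985, -0.0, -0.0]
ft_force: [-10.1, 2.0, 24.7]
finger_gap: 0.5
```

>>> {"api": "carry_out", "payload": {"rows": [[0,0,0,0.02,0,0,0],[0,0,0,0.02,0,0,0]]}}

```text
clock: 8.48
tcp_pos: [492.9, -48.3, 88.2]
eef_rot: [0.171, 0.985, -0.0, -0.001]
ft_force: [-13.9, 3.3, 33.8]
finger_gap: 0.5
```

Lid at (517,-58): firm at a top of about 80 mm, higher than the vision fit. It took 34 N without moving, so it is seated. For the last one I start higher.

>>> {"api": "carry_out", "payload": {"rows": [[0,0,0,-0.4,0,0,0],[0,-0.1,-0.1,-0.8,0,0,0],[0,-0.7,-0.5,-0.8,0,0,0],[0,-1.4,-1.0,-0.8,0,0,0],[0,-2.173,-1.565,-0.8,0,0,0],[0,-2.173,-1.565,-0.6,0,0,0],[0,-2.173,-1.565,-0.35,0,0,0],[0,-2.173,-1.565,-0.15,0,0,0],[0,-2.173,-1.565,-0.15,0,0,0]]}}

```text
clock: 9.6
tcp_pos: [581.7, -179.8, 91.8]
eef_rot: [0.171, 0.985, 0.001, -0.002]
ft_force: [-1.2, 0.1, 0.4]
finger_gap: 0.1
```

>>> {"api": "carry_out", "payload": {"rows": [[0,0,0,0.02,0,0,0],[0,0,0,0.02,0,0,0]]}}

```text
clock: 9.85
tcp_pos: [583.4, -181.5, 93.1]
eef_rot: [0.172, 0.985, -0.0, 0.001]
ft_force: [0.1, 0.3, -0.4]
finger_gap: 0.8
```

```bash
python3 - <<'E'
from h import *
a=imaging.capture("side");im=cv2.resize(a[190:300,200:350],None,fx=5,fy=5,interpolation=cv2.INTER_CUBIC); save(im,"s1"); print(r.read_state()["tcp_pos"])
E
```

```text
[ 583.43325206 -181.58139104   93.09743923]
```

View pics/s1.png

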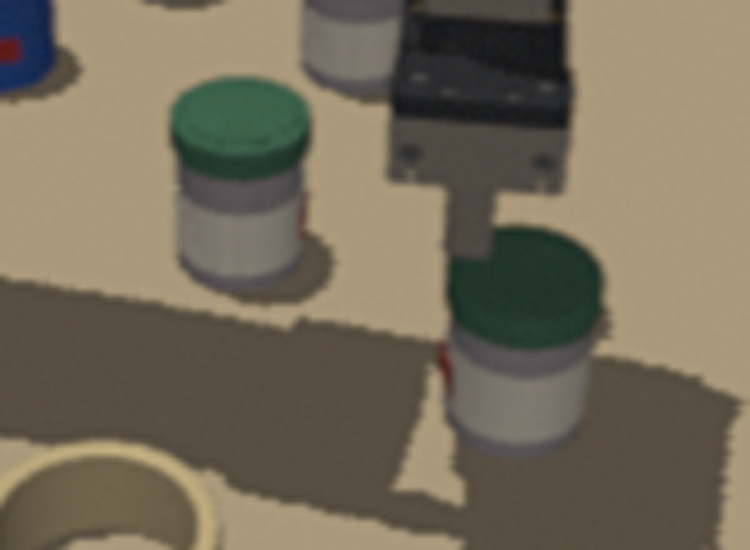

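The crop shows the shut tips above the left edge of the last green lid (tips near (470,255) in the crop). The (517,-58) tin still stands level. I step down.

>>> {"api": "carry_out", "payload": {"rows": [[0,0,0,0.03,0,0,0],[0,0,0,0.05,0,0,0],[0,0,0,0.05,0,0,0]]}}

```text
clock: 10.28
tcp_pos: [583.0, -181.5, 89.2]
eef_rot: [0.172, 0.985, 0.0, -0.0]
ft_force: [0.8, -1.0, 0.4]
finger_gap: 0.4
```

>>> {"api": "carry_out", "payload": {"rows": [[0,0,0,0.02,0,0,0],[0,0,0,0.02,0,0,0]]}}

```text
clock: 10.52
tcp_pos: [583.0, -181.5, 88.0]
eef_rot: [0.172, 0.985, 0.0, -0.0]
ft_force: [-0.4, 0.9, 0.2]
finger_gap: 0.4
```

>>> {"api": "carry_out", "payload": {"rows": [[0,0,0,0.02,0,0,0],[0,0,0,0.02,0,0,0]]}}

```text
clock: 10.78
tcp_pos: [583.0, -181.4, 86.9]
eef_rot: [0.172, 0.985, 0.0, -0.0]
ft_force: [0.1, 1.2, 0.5]
finger_gap: 0.6
```

>>> {"api": "carry_out", "payload": {"rows": [[0,0,0,0.02,0,0,0],[0,0,0,0.02,0,0,0]]}}

```text
clock: 11.02
tcp_pos: [583.0, -181.4, 85.7]
eef_rot: [0.172, 0.985, 0.0, -0.0]
ft_force: [-0.0, -1.2, 0.3]
finger_gap: 0.5
```

>>> {"api": "carry_out", "payload": {"rows": [[0,0,0,0.02,0,0,0],[0,0,0,0.02,0,0,0]]}}

```text
clock: 11.28
tcp_pos: [583.0, -181.5, 84.5]
eef_rot: [0.172, 0.985, 0.0, -0.0]
ft_force: [0.2, -0.7, -0.3]
finger_gap: 0.7
```

>>> {"api": "carry_out", "payload": {"rows": [[0,0,0,0.02,0,0,0],[0,0,0,0.02,0,0,0]]}}

```text
clock: 11.52
tcp_pos: [583.2, -181.5, 84.4]
eef_rot: [0.172, 0.985, -0.0, -0.0]
ft_force: [-3.0, 1.6, 6.5]
finger_gap: 0.3
```

This lid, at (608,-190), is also firm, with a top of about 76.4 mm. On (517,-58) the contact came during the fast descent and higher than the vision fit. A tip onto its stop could have gone unseen, so I retest it slowly from higher.

>>> {"api": "carry_out", "payload": {"rows": [[0,0,0,-0.4,0,0,0],[0,0.1,0.1,-0.8,0,0,0],[0,0.7,0.5,-0.8,0,0,0],[0,1.4,1.0,-0.8,0,0,0],[0,2.173,1.565,-0.8,0,0,0],[0,2.173,1.565,-0.6,0,0,0],[0,2.173,1.565,-0.4,0,0,0],[0,2.173,1.565,-0.25,0,0,0],[0,2.173,1.565,-0.25,0,0,0]]}}

```text
clock: 12.65
tcp_pos: [492.1, -49.6, 97.3]
eef_rot: [0.173, 0.985, 0.0, -0.001]
ft_force: [0.6, 0.3, 0.2]
finger_gap: 0.4
```

>>> {"api": "carry_out", "payload": {"rows": [[0,0,0,0.02,0,0,0],[0,0,0,0.04,0,0,0],[0,0,0,0.04,0,0,0]]}}

```text
clock: 13.02
tcp_pos: [492.4, -49.1, 96.2]
eef_rot: [0.172, 0.985, -0.0, 0.0]
ft_force: [-0.1, 0.7, 0.3]
finger_gap: 0.2
```

>>> {"api": "carry_out", "payload": {"rows": [[0,0,0,0.02,0,0,0],[0,0,0,0.02,0,0,0]]}}

```text
clock: 13.28
tcp_pos: [492.2, -48.9, 94.8]
eef_rot: [0.172, 0.985, 0.0, -0.0]
ft_force: [0.6, -0.2, -0.3]
finger_gap: 0.7
```

>>> {"api": "carry_out", "payload": {"rows": [[0,0,0,0.02,0,0,0],[0,0,0,0.02,0,0,0]]}}

```text
clock: 13.52
tcp_pos: [492.2, -48.9, 93.5]
eef_rot: [0.172, 0.985, 0.0, -0.0]
ft_force: [0.7, -0.6, -1.0]
finger_gap: 0.0
```

>>> {"api": "carry_out", "payload": {"rows": [[0,0,0,0.02,0,0,0],[0,0,0,0.02,0,0,0]]}}

```text
clock: 13.78
tcp_pos: [492.2, -48.9, 92.3]
eef_rot: [0.172, 0.985, 0.0, -0.0]
ft_force: [-0.6, -0.3, 0.7]
finger_gap: 0.5
```

>>> {"api": "carry_out", "payload": {"rows": [[0,0,0,0.02,0,0,0],[0,0,0,0.02,0,0,0]]}}

```text
clock: 14.02
tcp_pos: [492.2, -48.9, 91.1]
eef_rot: [0.172, 0.985, 0.0, -0.0]
ft_force: [-0.6, 0.1, -0.5]
finger_gap: 0.5
```

>>> {"api": "carry_out", "payload": {"rows": [[0,0,0,0.02,0,0,0],[0,0,0,0.02,0,0,0]]}}

```text
clock: 14.28
tcp_pos: [492.2, -48.9, 89.9]
eef_rot: [0.172, 0.985, 0.0, -0.0]
ft_force: [-0.3, 0.0, -0.6]
finger_gap: 0.5
```

>>> {"api": "carry_out", "payload": {"rows": [[0,0,0,0.02,0,0,0],[0,0,0,0.02,0,0,0]]}}

```text
clock: 14.52
tcp_pos: [492.2, -48.9, 88.7]
eef_rot: [0.172, 0.985, 0.0, -0.0]
ft_force: [0.2, -0.3, 0.3]
finger_gap: 0.3
```

The tip is still free at 88.7 and contact was firm at 88.4, so (517,-58) shows no rocking. Looking back, (613,95) gave about 1.0–1.3 N over TCP z 83.5–82.1 before going stiff, which could be a soft tip of a few mm hidden in the noise. I retest that one with averaged readings and pictures.

>>> {"api": "carry_out", "payload": {"rows": [[0,0,0,-0.4,0,0,0],[0,-0.1,0.3,-0.6,0,0,0],[0,-0.2,1.0,-0.6,0,0,0],[0,-0.4,1.8,-0.6,0,0,0],[0,-0.648,2.5,-0.6,0,0,0],[0,-0.648,2.93,-0.45,0,0,0],[0,-0.648,2.93,-0.2,0,0,0],[0,-0.648,2.93,0,0,0,0],[0,-0.648,2.93,0,0,0,0]]}}

```text
clock: 15.65
tcp_pos: [587.0, 102.6, 87.1]
eef_rot: [0.173, 0.985, -0.0, -0.002]
ft_force: [0.5, -0.1, 0.3]
finger_gap: 0.6
```

```bash
cat >> h.py <<'E'
def favg(n=4,cam="side"):
    F=[]
    for _ in range(n): im=imaging.capture(cam); s=r.read_state(); F.append(s["ft_force"])
    print(s["clock"],s["tcp_pos"].round(1),np.mean(F,0).round(2)); return im
E
python3 -c "
from h import *
im=favg(); save(im,'p2_up')"
```

```text
15.85 [588.8 102.7  89.5] [0.02 0.16 0.01]
```

>>> {"api": "carry_out", "payload": {"rows": [[0,0,0,0.04,0,0,0],[0,0,0,0.08,0,0,0],[0,0,0,0.11,0,0,0],[0,0,0,0.11,0,0,0]]}}

```text
clock: 16.35
tcp_pos: [588.2, 103.3, 82.0]
eef_rot: [0.172, 0.985, 0.0, -0.0]
ft_force: [-0.8, -0.3, 1.7]
finger_gap: 0.5
```

```bash
python3 -c "
from h import *
im=favg(); save(im,'p2_dn')
u=cv2.imread('pics/p2_up.png')[150:220,235:315];d=im[150:220,235:315,::-1]
cv2.imwrite('pics/p2cmp.png',cv2.resize(np.hstack([u,d]),None,fx=5,fy=5,interpolation=cv2.INTER_CUBIC))"
```

```text
16.55 [588.3 103.3  82.2] [-0.99  0.92  0.67]
```

View pics/p2cmp.png

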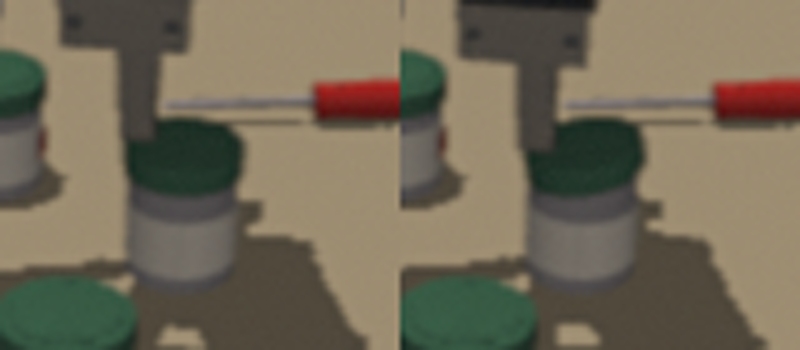

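The left half (tip just above) shows the lid level. In the right half, with the tip at its left edge under about 1 N, the lid is visibly tilted down to the left. So the lid at (613,95) is the loose one. I lift, move to its centre and push down.

>>> {"api": "carry_out", "payload": {"rows": [[0,0,0,-0.2,0,0,0],[0,0,0,-0.3,0,0,0],[0,-0.433,0,-0.3,0,0,0],[0,-0.433,0,-0.15,0,0,0],[0,-0.433,0,-0.08,0,0,0],[0,-0.433,0,-0.08,0,0,0]]}}

```text
clock: 17.3
tcp_pos: [611.8, 94.7, 86.2]
eef_rot: [0.172, 0.985, -0.0, -0.001]
ft_force: [-0.2, 0.9, -0.2]
finger_gap: 0.1
```

>>> {"api": "carry_out", "payload": {"rows": [[0,0,0,0.02,0,0,0],[0,0,0,0.04,0,0,0],[0,0,0,0.06,0,0,0],[0,0,0,0.06,0,0,0]]}}

```text
clock: 17.8
tcp_pos: [612.8, 94.6, 84.5]
eef_rot: [0.172, 0.985, 0.0, -0.0]
ft_force: [-3.2, -0.1, 6.8]
finger_gap: 0.5
```

>>> {"api": "carry_out", "payload": {"rows": [[0,0,0,0.02,0,0,0],[0,0,0,0.03,0,0,0],[0,0,0,0.03,0,0,0]]}}

```text
clock: 18.18
tcp_pos: [612.8, 94.6, 82.8]
eef_rot: [0.172, 0.985, -0.0, -0.0]
ft_force: [-3.9, 0.1, 7.5]
finger_gap: -0.0
```

>>> {"api": "carry_out", "payload": {"rows": [[0,0,0,0.015,0,0,0],[0,0,0,0.03,0,0,0],[0,0,0,0.04,0,0,0],[0,0,0,0.04,0,0,0]]}}

```text
clock: 18.68
tcp_pos: [612.7, 94.7, 80.4]
eef_rot: [0.172, 0.985, -0.0, -0.0]
ft_force: [-2.8, 0.2, 7.0]
finger_gap: 0.5
```

>>> {"api": "carry_out", "payload": {"rows": [[0,0,0,0.02,0,0,0],[0,0,0,0.02,0,0,0]]}}

```text
clock: 18.92
tcp_pos: [612.8, 94.6, 79.2]
eef_rot: [0.172, 0.985, -0.0, -0.0]
ft_force: [-3.9, -0.2, 6.4]
finger_gap: 0.3
```

>>> {"api": "carry_out", "payload": {"rows": [[0,0,0,0.02,0,0,0],[0,0,0,0.02,0,0,0]]}}

```text
clock: 19.18
tcp_pos: [613.0, 94.6, 79.1]
eef_rot: [0.172, 0.985, -0.0, -0.0]
ft_force: [-6.6, 0.7, 11.5]
finger_gap: 0.2
```

>>> {"api": "carry_out", "payload": {"rows": [[0,0.01,0,0.02,0,0,0],[0,0.01,0,0.02,0,0,0]]}}

```text
clock: 19.42
tcp_pos: [613.0, 94.6, 79.0]
eef_rot: [0.172, 0.985, -0.0, 0.001]
ft_force: [-7.6, -0.1, 16.8]
finger_gap: 0.2
```

```bash
python3 -c "
from h import *
im=favg()
u=cv2.imread('pics/p2_up.png')[150:220,235:315];d=im[150:220,235:315,::-1]
cv2.imwrite('pics/p2home.png',cv2.resize(np.hstack([u,d]),None,fx=5,fy=5,interpolation=cv2.INTER_CUBIC))"; python3 fit.py
```

```text
19.625 [612.9  94.7  79. ] [-7.7  -0.25 17.76]
{'top': [[336.5, 146.5, 364.5, 173.5], [174.5, 184.5, 193.5, 206.5], [281.5, 186.5, 308.5, 213.5]], 'side': [[44.5, 22.5, 178.5, 119.5], [30.5, 111.5, 43.5, 128.5], [221.5, 158.5, 242.5, 172.5], [260.5, 176.5, 282.5, 190.5], [233.5, 205.5, 261.5, 224.5], [289.5, 235.5, 319.5, 258.5]]}
[ 607.6 -190.1   73.7] res [-1.3 -1.2  1.   0.7 -1.6 -1.5  1.2  1.7]
[530.7 201.   75.7] res [-5.6 -2.3  4.9  4.2  0.2 -0.1  2.4  1.2]
[516.8 -57.5  78.5] res [-1.3 -0.9  1.   0.9 -0.5 -1.3  0.5  1.5]
```

View pics/p2home.png

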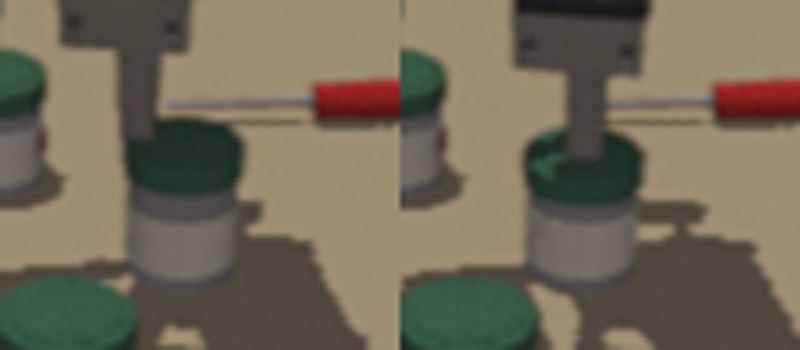

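The lid now sits level and lower, with only a thin band of tin below the skirt. The tins stand where they were, and the fingertips hold it with about 18 N.

```bash
python3 -c "
from h import *
print(close_job())"
```

```text
the job is handed in; nothing more can be done
None
```

The loose lid was the green one at about (613, 95) mm. I pushed it home and handed the job in at about 20 s with the shut fingertips still pressing on its centre.

- **Finding it:** I pressed all four green lids near their edges. The other three were firm with no give. On the first pass I misjudged the loose one as seated, because its soft give of about 1 N was hidden in the force noise. A slower second press with side pictures showed it clearly tilting.
- **Pushing it down:** Pressed at its centre, it slid about 5.8 mm against roughly 7 N, then stopped hard.
- **Last checks:** The tip held still at 79.0 mm TCP height while the force rose to about 18 N down and 8 N sideways. The side picture shows the lid level and low on its tin. The other tins' outlines are where they were to within about a pixel. In the top view the arm partly hid the tin at (529, 212), so its refit there is unreliable, but its side outline is unchanged.
- **Less than ideal:** The firm lid at (517, -58) took 34 N in the first press because I met it earlier than the vision height suggested. It did not move. My slow retest of it stopped about 0.3 mm above the earlier contact, so I did not press it a second time.

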